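# Drift a slipped cover plate into line and bolt it on a sloping mosaic stand

## Robot

A 6-joint arm with a two-finger parallel gripper is mounted at the origin on the work surface. World frame = base frame: x ahead of the robot, y to its left, z up, the work surface at z = 0. Lengths are in mm, angles in rad, forces in N, time in s.
With the tool pointing down it reaches from about 325 to 750 mm from the base axis. Payload 7.6 kg.
Tool frame: the origin (TCP) lies at the very end of the fingers, on their centre line; the grasp point (between the pads) lies 19 mm behind it; x points along the fingers, z is the direction in which the jaws open and shut, and the axes are right-handed (so a half turn about x gives the same grasp; the last joint's range is limited). The gripper opens to 85 mm and grips with 20 to 120 N. Pads are 22 mm wide; open, the fingers measure 114 mm over their backs; the gripper's body (76 mm by 85 mm) begins 54 mm behind the grasp point. The pads swing forward as they close: fully open they stand 13 mm farther back than shut.
Start: joints at [1.186, 0.052, 1.401, -0, 1.689, -0.07], TCP at [162.538, 499.227, 231.323] pointing down, gripper open.
Joint ranges: [-2.9, 2.9], [-0.91, 2.17], [0.12, 2.37], [-1.06, 4.2], [0.26, 2.73], [-2.93, 2.93]. Speed limits (rad/s): [2.57, 2.57, 3.01, 3.14, 3.14, 3.14].

## Interface

Orientations are given as a 3x3 rotation matrix whose columns are the frame's x, y, z axes.
In Python, from cell import get_obs, read_camera, hand_in gives the robot as it stands.
- The arm moves only by the shell command python3 -m handwheel 'ROWS' [FORCE]. ROWS is JSON, a list of rows, each a list of 3 entries, a list of its own where there are three numbers: the shift along the tool's x, y, z in cm, then the turn, a rotation vector about the tool's x, y, z in degrees, then the closure, from 0 (fully open) to 1 (shut). A call has 1 to 5 rows; each row shifts and turns the commanded pose from where the row before left it, along the tool's axes as they then stand; what a row does not reach is not made up. A row lasts 1/10 s, in which the tool goes at most 50 mm and 8.59 degrees, less where a joint would pass 70% of its speed; a pose out of reach is approached as far as the arm can. A call with a gripper value outside its range is refused whole. The fingers move at their own pace and stop on an object; FORCE is the grip in N (left out, the last holds). Time passes only in rows, so rows that do not move let the fingers close. It gives the time, the measured TCP pose, the force and the opening at its end, in the units of the state.
- get_obs(): the state, without advancing time (a new reading comes with each control period).
- read_camera(name): name is "side" or "top" or "wrist"; returns a dict with "color" (420x560x3 uint8, red, green, blue), "fovy" (degrees; the focal length in pixels is half the picture's height over the tangent of half this angle, whatever the lens; pixels are square), "cx", "cy" (the principal point, pixels), "origin" and "attitude" of the camera in the world. Camera axes: x right, y down, z forward; pixel columns grow to the right and rows downward; lengths in mm; the calibration is good to about 2 mm. The wrist camera is an equidistant fisheye: a pixel r from the principal point sees the ray r / f radians off the axis. A picture is of the moment at which its call begins. There is no depth.
- hand_in(): hands the job in, once; it reports no verdict.
The state is a dict: "t": time; "joint_pos": joint angles; "qd": joint speeds; "joint_efforts": joint torques, N m; "position": TCP position; "tool_rot": TCP orientation; "force": force on the tool from outside, world axes, zero at the start; "moment": the same for the moment, N m; "finger_gap": finger opening in mm.
Only numpy, scipy, OpenCV 4.12 (cv2) and the standard library are available. Lean on these libraries where they do the work, as an engineer would, in place of code of your own. Each camera call takes 0.05 s, during which the arm holds its last target. There are 200 camera calls.

## Task

The two overlapping steel plates on the sloping stand have slipped sideways, so their bolt holes no longer line up. Work the tapered drift through both holes and drive it fully home so that it levers them into line, then take it out and put the bolt in its place, fully home with its head flat on the plate. Leave the drift standing back in the rack, everything let go, and do not disturb the other things on the bench.

Things in the scene. Friction and masses are not known exactly. Their poses are not given: they have to be found in the camera images.
- cover: Bright steel cover plate on the sloping stand, 70 (x) by 160 (y) by 10 mm thick, one round 24 mm through hole, edges chamfered 1.5 mm. Origin: hole's centre on the upper face, 115 mm above the bench. z: the hole's axis, outwards, 30 degrees from vertical, leaning to the robot's side; x up the slope; y level across it. Slides along its y only, 16 mm each way; about 3 N moves it, friction holds it.
- stand: Fixed sloping stand, 210 x 250 mm; origin under its middle. Under the cover lies its dark backing plate, 12 mm thick, with an equal hole, 9 to 12 mm aside along the cover's y, to + or - (varies). A drift tip lowered on the wrong side of the hole lands on steel 10 mm down; 6 mm to the right side it enters. Open below, 85 mm along the axis. Nothing rises over 1 mm above the cover's face.
- drift_mid (a point): Tapered steel drift, loose, 125 mm long, 0.35 kg, tip down in a rack socket. Point: on its axis, 62.5 mm from the tip; z from tip to handle. Taper 8 to 22 mm diameter over the first 45 mm, 22 mm round to 75 mm, then a square handle 28 x 28 x 50 mm, sides facing x and y; its underside is a shoulder that rests on the rack top and, fully home, on the cover (this point then 12.5 mm below its face).
- bolt_mid (a point): Steel bolt, loose, 100 mm long, 0.3 kg, tip down in the other socket. Point: on its axis, 50 mm from the tip; z from tip to head. Round shank 20 mm in diameter, 70 mm long, tip coned to 12 mm over 7 mm; hexagonal head 30 mm across flats, 30 mm tall, two flats facing x and -x. The head's underside rests on the rack top and, fully home, flat on the cover (this point then 20 mm below its face).
- socket_a (a point): Rack socket: centre of the mouth of a 26 mm round through hole in the level top of the fixed aluminium rack, 85 mm above the bench. z up. The rack is 70 (x) by 190 (y) by 85 mm, open at front and back, top 12 mm thick, with two sockets 90 mm apart along y; this is the one at its +y end. Drift or bolt may stand in it, hanging by shoulder or head.
- socket_b (a point): The rack's other socket, the same, at its -y end.
- tub: Bystander: closed white tub, 90 mm in diameter, 110 mm tall; origin under its middle. Leave alone.
- offcut: Bystander: marble offcut 90 x 60 x 30 mm, between robot and work; origin under its middle. Leave alone.
- hammer: Bystander: hammer 260 mm long, lying beyond the work. Leave alone.
- brick_piece: Bystander: terracotta block 100 x 70 x 45 mm; origin under its middle. Leave alone.
Things that resemble listed ones, but are neither listed nor needed, are in the scene too. What is shaped like the part that bears bolt_mid but blue is not meant.

How it is judged:
By the outcome, as a careful person would: the job done as asked, in the order asked, and still so for the second after the job is handed in, with the robot touching nothing.
It also fails if it takes over 69 s, if anything falls off the work surface, if the arm or the gripper's body presses on something with over 40 N, if the wrist force passes 120 N, or if a joint passes its speed limit or range.

## Working session

There is one attempt and no reset: what is moved stays moved. The work goes in short steps, Python scripts to look and compute and a shell command to move; the robot and the scene stay as the last step left them, time stands still between calls to the robot, and variables do not carry over. Pictures are saved under pics/ and viewed, on a budget of 10 in all, crops included, one or two more only if the job needs it, and the job is handed in when it is done.

```bash
ls; mkdir -p pics
cat > h.py <<'E'
import numpy as np, cv2
from cell import get_obs, read_camera
def snap(n,f):
    c=read_camera(n); cv2.imwrite('pics/'+f,c['color'][:,:,::-1]); np.save('pics/'+f[:-4]+'.npy',c,allow_pickle=True); return c
def load(f): return np.load('pics/'+f+'.npy',allow_pickle=True).item()
def ray(c,u,v,fish=False):
    f=210/np.tan(np.radians(c['fovy'])/2); d=np.array([u-c['cx'],v-c['cy']])/f
    if fish:
        r=np.hypot(*d); k=np.sin(r)/max(r,1e-9); d=np.array([d[0]*k,d[1]*k,np.cos(r)])
    else: d=np.array([*d,1.])
    return np.array(c['origin'],float), np.array(c['attitude'],float)@d
def atz(c,u,v,z,fish=False):
    o,d=ray(c,u,v,fish); return o+d*(z-o[2])/d[2]
def proj(c,p,fish=False):
    q=np.array(c['attitude'],float).T@(np.array(p,float)-np.array(c['origin'],float)); f=210/np.tan(np.radians(c['fovy'])/2)
    if fish:
        r=np.hypot(q[0],q[1]); a=np.arctan2(r,q[2]); return np.array([c['cx'],c['cy']])+f*a*q[:2]/max(r,1e-9)
    return np.array([c['cx'],c['cy']])+f*q[:2]/q[2]
E
python3 - <<'E'
from h import *
for n in('top','side','wrist'):
    c=snap(n,n+'0.png'); print(n,c['fovy'],c['cx'],c['cy'],c['origin'],np.round(c['attitude'],3).tolist())
o=get_obs(); print(o)
a=cv2.imread('pics/top0.png');b=cv2.imread('pics/side0.png')
E
```

```text
pics
top 50.482353805648856 270.23448565723487 207.49059059750888 [474.47341724 -46.21044472 917.69534509] [[0.025, -0.991, 0.133], [-1.0, -0.023, 0.018], [-0.015, -0.133, -0.991]]
side 45.424387198054745 282.0649956493864 212.12000900111494 [ 422.31308589 -630.04501488  751.93181115] [[0.971, -0.181, 0.157], [-0.239, -0.694, 0.679], [-0.014, -0.697, -0.717]]
wrist 65.70646984690485 280.41384707203554 203.92421008101735 [ 82.54436922 525.26823446 373.71043886] [[0.309, 0.901, 0.306], [0.951, -0.292, -0.1], [-0.001, 0.322, -0.947]]
{'t': 0.15, 'joint_pos': array([ 1.18571137e+00,  5.27231571e-02,  1.40147091e+00, -1.70507894e-05,
        1.68857101e+00, -7.03106144e-02]), 'qd': array([-0.000624  , -0.00121237, -0.00381658,  0.00048602,  0.0009875 ,
       -0.00172341]), 'joint_efforts': array([ 8.52416360e-04, -3.81956828e+01, -3.60421979e+01, -5.00867486e-05,
        4.66968704e-03,  3.30600187e-07]), 'position': array([162.4491605 , 499.01170938, 230.66001947]), 'tool_rot': array([[-4.24714420e-04, -9.50865636e-01,  3.09603556e-01],
       [-1.09292435e-03,  3.09603841e-01,  9.50865010e-01],
       [-9.99999313e-01,  6.54728168e-05, -1.17071742e-03]]), 'force': array([ 0.01468716, -0.54112877, -0.36454426]), 'moment': array([ 0.01423501, -0.00164844, -0.01952961]), 'finger_gap': 85.55049202721753}
```

View pics/top0.png

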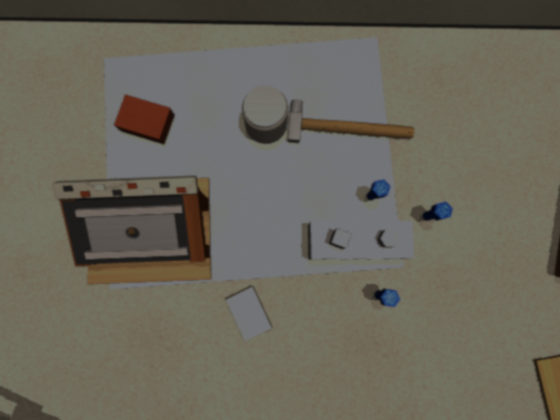

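View pics/side0.png

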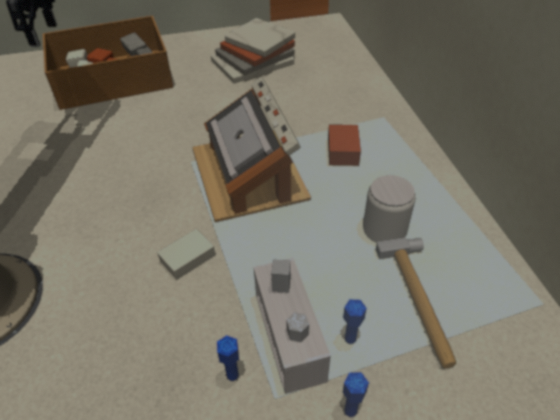

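Run:
```python
from h import *
a=cv2.imread('pics/top0.png');b=cv2.imread('pics/side0.png')
def cr(im,u,v,w,h,s): 
    t=cv2.resize(im[v:v+h,u:u+w],None,fx=s,fy=s,interpolation=cv2.INTER_CUBIC); return cv2.convertScaleAbs(t,alpha=1.5)
A=cr(a,300,205,120,75,400/120)[:250]; B=cr(a,60,170,160,120,2.5); C=cr(b,245,250,100,150,2)
D=cr(b,195,75,110,140,400/110)
A=cv2.resize(A,(400,250)); B=cr(a,90,195,100,75,4); D=cr(b,200,90,100,75,4); C=cr(b,250,250,100,75,4)
cv2.imwrite('pics/crop1.png',np.vstack([np.hstack([cr(a,310,205,100,75,4),B]),np.hstack([C,D])]))
```

```text
(no output)
```

View pics/crop1.png

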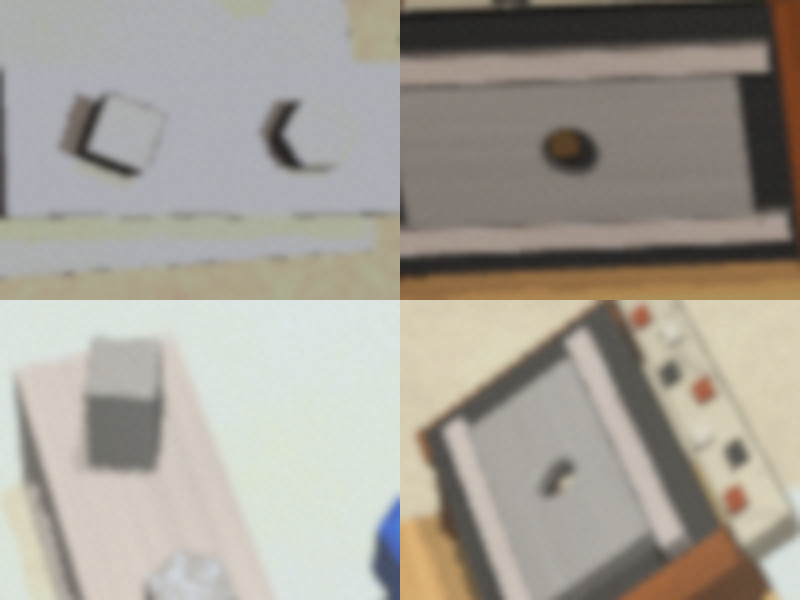

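```bash
cat > m1.py <<'E'
from h import *
c=load('top0')
A=lambda u,v:(310+u/4,205+v/4); B=lambda u,v:(90+(u-400)/4,195+v/4)
print('drift',atz(c,*A(132,133),135)); 
cs=[atz(c,*A(*p),135)[:2] for p in((108,93),(166,117),(145,176))]
for i in(0,1): d=cs[i+1]-cs[i]; print('edge',np.hypot(*d),np.degrees(np.arctan2(d[1],d[0])))
print('bolt',atz(c,*A(312,134),115))
r=atz(c,*A(5,215),85),atz(c,*A(378,215),85); print('rackfront',r)
hole=atz(c,*B(571,150),115); print('hole',hole)
psi=0
for k in range(5):
    n=np.array([-.5*np.cos(psi),-.5*np.sin(psi),.866])
    def pl(u,v):
        o,d=ray(c,*B(u,v)); return o+d*(n@(hole-o))/(n@d)
    L=[(pl(*p),pl(*q)) for p,q in(((405,232),(785,210)),((400,82),(768,70)))]
    ang=[np.arctan2((a-b)[1],(a-b)[0])-np.pi/2 for a,b in L]; print(np.degrees(ang)); psi=np.mean(ang)
X=np.array([.866*np.cos(psi),.866*np.sin(psi),.5]);Y=np.array([-np.sin(psi),np.cos(psi),0])
for a,b in L: print('x off',X@(a-hole),X@(b-hole),Y@(a-hole),Y@(b-hole))
s=load('side0'); print('hole in side',proj(s,hole), 'drift',proj(s,[*atz(c,*A(132,133),135)[:2],135]),'bolt',proj(s,atz(c,*A(312,134),115)))
E
python3 m1.py
```

```text
drift [ 527.97233501 -160.8302571   135.        ]
edge 27.306721628811346 -111.39150182257096
edge 27.568086265460412 160.65722534958172
bolt [ 530.80807817 -244.30509734  115.        ]
rackfront (array([ 491.96380915, -109.52006974,   85.        ]), array([ 496.17975537, -281.71255534,   85.        ]))
hole [530.71327519 216.49889557 115.        ]
[4.5340667  2.96882248]
[4.65097924 3.23074519]
[4.6568892  3.24397416]
[4.65718778 3.24464248]
[4.65720286 3.24467624]
x off -37.774903947123164 -35.26623189683779 83.11828769394803 -93.12440813688838
x off 37.10802432091138 34.77064371830784 70.44528117054702 -93.76645050091747
hole in side [239.74963293 133.78566029] drift [281.36074929 266.84730569] bolt [297.007364   318.62935648]
```

```bash
R='[[0.2,-2.76,-2.57],[0,0,0],0.2]'
cat > goto.py <<'E'
import sys
from h import *
from scipy.spatial.transform import Rotation as Ro
# report shift (tool cm) & turn (deg) to target: x y z [tool-x dir yaw/tilt as rotation list]
def rel(p,Rt=None,P=None,R=None):
    o=get_obs(); P=o['position'] if P is None else P; R=o['tool_rot'] if R is None else R
    s='shift cm %s'%np.round(R.T@(np.array(p)-P)/10,2)
    if Rt is not None: s+=' turn %s (shift after turn %s)'%(np.round(Ro.from_matrix(R.T@Rt).as_rotvec(degrees=True),2),np.round(Rt.T@(np.array(p)-P)/10,2))
    print(s); print('TCP',np.round(P,1),'F',np.round(o['force'],1),'M',np.round(o['moment'],2),'gap',round(o['finger_gap'],1),'t',o['t'])
def down(yaw):
    a=np.radians(yaw); z=np.array([np.cos(a),np.sin(a),0]); x=np.array([0,0,-1.]); return np.c_[x,np.cross(z,x),z]
E
python3 -m handwheel '[[[0.2,-2.76,-2.57],[0,0,0],0.2],[[0.2,-2.76,-2.57],[0,0,0],0.2],[[0.2,-2.76,-2.57],[0,0,0],0.2],[[0.2,-2.76,-2.57],[0,0,0],0.2],[[0.2,-2.76,-2.57],[0,0,0],0.2]]'
python3 -m handwheel '[[[0.2,-2.76,-2.57],[0,0,0],0.2],[[0.2,-2.76,-2.57],[0,0,0],0.2],[[0.2,-2.76,-2.57],[0,0,0],0.2],[[0.2,-2.76,-2.57],[0,0,0],0.2],[[0.2,-2.76,-2.57],[0,0,0],0.2]]'
python3 -m handwheel '[[[0.2,-2.76,-2.57],[0,0,0],0.2],[[0.2,-2.76,-2.57],[0,0,0],0.2],[[0.2,-2.76,-2.57],[0,0,0],0.2],[[0.2,-2.76,-2.57],[0,0,0],0.2],[[0.2,-2.76,-2.57],[0,0,0],0.2]]'
python3 -m handwheel '[[[0.2,-2.76,-2.57],[0,0,0],0.2],[[0.2,-2.76,-2.57],[0,0,0],0.2],[[0.2,-2.76,-2.57],[0,0,0],0.2],[[0.2,-2.76,-2.57],[0,0,0],0.2],[[0.2,-2.76,-2.57],[0,0,0],0.2]]'
python3 -m handwheel '[[[0,0,0],[8.4,0,0],0.2],[[0,0,0],[8.4,0,0],0.2],[[0,0,0],[8.4,0,0],0.2],[[0,0,0],[8.4,0,0],0.2],[[0,0,0],[8.4,0,0],0.2]]'
python3 -m handwheel '[[[0,0,0],[8.4,0,0],0.2],[[0,0,0],[8.4,0,0],0.2],[[0,0,0],[8.4,0,0],0.2],[[0,0,0],[8.4,0,0],0.2],[[0,0,0],[8.4,0,0],0.2]]'
python3 -m handwheel '[[[0,0,0],[8,0,0],0.2],[[0,0,0],[0,0,0],0.2]]'
python3 -c "
from goto import *
rel([528,-161,190],down(-20)); c=snap('wrist','w1.png'); t=load('top0'); print(proj(c,[528,-161,135],1),proj(c,[530.8,-249,115],1)); print(get_obs()['joint_pos'].round(2))"
```

```text
t: 0.65
position: [254.3, 332.9, 220.9]
tool_rot: [[-0.0, -0.951, 0.309], [-0.0, 0.309, 0.951], [-1.0, 0.0, -0.0]]
force: [0.7, 0.4, 0.6]
finger_gap: 68.3
t: 1.15
position: [345.8, 167.9, 211.1]
tool_rot: [[0.0, -0.951, 0.309], [0.0, 0.309, 0.951], [-1.0, -0.0, 0.0]]
force: [1.3, -0.3, -0.3]
finger_gap: 68.1
t: 1.65
position: [437.2, 2.9, 201.1]
tool_rot: [[0.0, -0.951, 0.31], [0.0, 0.31, 0.951], [-1.0, 0.0, 0.0]]
force: [1.0, 1.5, 0.1]
finger_gap: 68.5
t: 2.15
position: [528.7, -161.9, 190.8]
tool_rot: [[-0.001, -0.951, 0.31], [0.0, 0.31, 0.951], [-1.0, 0.001, 0.0]]
force: [0.4, 0.3, 0.4]
finger_gap: 68.6
t: 2.65
position: [528.1, -160.4, 190.8]
tool_rot: [[-0.001, -0.494, 0.869], [0.0, 0.869, 0.494], [-1.0, 0.001, -0.0]]
force: [-0.2, 0.3, 0.5]
finger_gap: 68.0
t: 3.15
position: [528.1, -160.4, 190.8]
tool_rot: [[-0.001, 0.215, 0.977], [0.0, 0.977, -0.215], [-1.0, 0.0, -0.001]]
force: [0.5, 0.8, 0.3]
finger_gap: 68.4
t: 3.35
position: [528.1, -160.4, 190.9]
tool_rot: [[-0.001, 0.344, 0.939], [0.0, 0.939, -0.344], [-1.0, 0.0, -0.001]]
force: [0.7, -0.3, -0.1]
finger_gap: 68.5
shift cm [ 0.09 -0.06  0.01] turn [-0.11 -0.04 -0.  ] (shift after turn [ 0.09 -0.06  0.01])
TCP [ 528.1 -160.4  190.9] F [ 0.7 -0.3 -0.1] M [0.02 0.05 0.03] gap 68.5 t 3.35
[282.14283229 226.92152211] [321.15738807 307.21491519]
[-0.36  0.14  1.38  0.    1.62 -0.02]
```

View pics/w1.png

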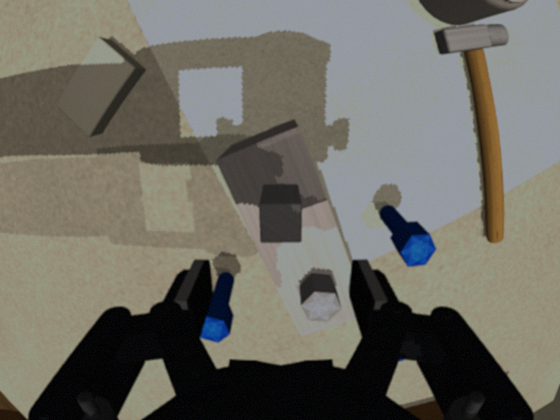

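```bash
python3 -m handwheel '[[[3.3,0,0],[0,0,0],0.2],[[3.3,0,0],[0,0,0],0.2],[[3.2,0,0],[0,0,0],0.2],[[0,0,0],[0,0,0],0.2],[[0,0,0],[0,0,0],0.6]]' 60
python3 -m handwheel '[[[0,0,0],[0,0,0],1],[[0,0,0],[0,0,0],1],[[0,0,0],[0,0,0],1],[[0,0,0],[0,0,0],1],[[0,0,0],[0,0,0],1]]' 60
python3 - <<'E'
from h import *
c=load('w1')
print('drift',atz(c,281,226.5,135,1),'bolt',atz(c,321,303,115,1))
w=cv2.imread('pics/w1.png'); cr=cv2.resize(w[270:330,290:350],(480,480),interpolation=cv2.INTER_CUBIC)
cv2.imwrite('pics/bolt1.png',cr)
E
```

```text
t: 3.9
position: [528.3, -160.4, 93.8]
tool_rot: [[-0.0, 0.341, 0.94], [0.0, 0.94, -0.341], [-1.0, 0.0, -0.0]]
force: [-0.5, -0.2, 0.3]
finger_gap: 55.2
t: 4.4
position: [529.3, -160.8, 95.7]
tool_rot: [[0.004, 0.342, 0.94], [-0.001, 0.94, -0.342], [-1.0, 0.0, 0.004]]
force: [-1.4, 0.3, 6.7]
finger_gap: 27.2
drift [ 527.39133949 -160.45483264  135.        ] bolt [ 531.93524508 -244.68385405  115.        ]
```

View pics/bolt1.png

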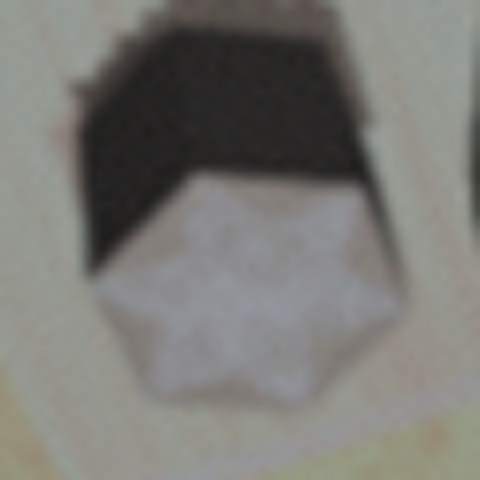

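```bash
python3 -m handwheel '[[[-3,0,0],[0,0,0],1],[[-4,0,0],[0,0,0],1],[[-4,0,0],[0,0,0],1],[[-4,0,0],[0,0,0],1],[[0,0,0],[0,0,0],1]]' 80
python3 -m handwheel '[[[0,3.25,-1.94],[0,0,0],1],[[0,3.25,-1.94],[0,0,0],1],[[0,3.25,-1.94],[0,0,0],1],[[0,3.25,-1.94],[0,0,0],1],[[0,3.25,-1.94],[0,0,0],1]]'
python3 -m handwheel '[[[0,3.25,-1.94],[0,0,0],1],[[0,3.25,-1.94],[0,0,0],1],[[0,3.25,-1.94],[0,0,0],1],[[0,3.25,-1.94],[0,0,0],1],[[0,3.25,-1.94],[0,0,0],1]]'
python3 -m handwheel '[[[0,0,0],[-8,0,0],1],[[0,0,0],[-8,0,0],1],[[0,0,0],[-8,0,0],1],[[0,0,0],[0,-7.5,0],1],[[0,0,0],[0,-7.5,0],1]]'
python3 -m handwheel '[[[0,0,0],[0,-7.5,0],1],[[0,0,0],[0,-7.5,0],1],[[0,0,0],[0,0,0],1],[[0,0,0],[0,0,0],1]]'
python3 -c "
from goto import *
rel([458,211.4,241]); c=snap('wrist','w2.png'); print(get_obs()['joint_pos'].round(2)); print(proj(c,[530.7,216.5,115],1))
b=load('w1')
V=[atz(b,290+u/8,270+v/8,115,1) for u,v in((195,172),(365,182),(405,300),(300,405),(150,398),(92,275))]
m=np.mean(V,0);print('bolt',m);
for v in V: d=v-m; print(np.hypot(d[0],d[1]).round(1),np.degrees(np.arctan2(d[1],d[0])).round(1))"
```

```text
t: 4.9
position: [530.1, -161.1, 250.6]
tool_rot: [[0.011, 0.342, 0.94], [-0.004, 0.94, -0.342], [-1.0, -0.0, 0.012]]
force: [0.8, 0.2, -3.2]
finger_gap: 27.1
t: 5.4
position: [491.8, 26.9, 241.9]
tool_rot: [[-0.002, 0.343, 0.94], [0.0, 0.94, -0.343], [-1.0, -0.001, -0.002]]
force: [0.2, -0.6, -4.0]
finger_gap: 27.1
t: 5.9
position: [456.4, 212.7, 242.0]
tool_rot: [[-0.002, 0.342, 0.94], [-0.001, 0.94, -0.342], [-1.0, -0.001, -0.001]]
force: [1.0, 0.1, -4.2]
finger_gap: 26.9
t: 6.4
position: [457.6, 211.2, 241.6]
tool_rot: [[0.26, -0.069, 0.963], [0.017, 0.998, 0.067], [-0.965, -0.001, 0.261]]
force: [0.2, -0.1, -3.4]
finger_gap: 27.1
t: 6.8
position: [456.6, 211.4, 242.6]
tool_rot: [[0.496, -0.07, 0.866], [0.034, 0.998, 0.061], [-0.868, -0.0, 0.497]]
force: [-0.2, -0.0, -4.0]
finger_gap: 27.1
shift cm [ 0.2  -0.01  0.04]
TCP [456.6 211.4 242.6] F [-0.2 -0.  -4. ] M [-0.05  0.51 -0.03] gap 27.1 t 6.8
[ 0.47 -0.38  1.83 -0.21  1.21  0.42]
[282.14243774 188.3639636 ]
bolt [ 531.26954039 -248.31314438  115.        ]
16.9 93.5
17.5 31.6
16.5 -26.2
17.0 -88.3
17.4 -145.2
17.0 151.2
```

View pics/w2.png

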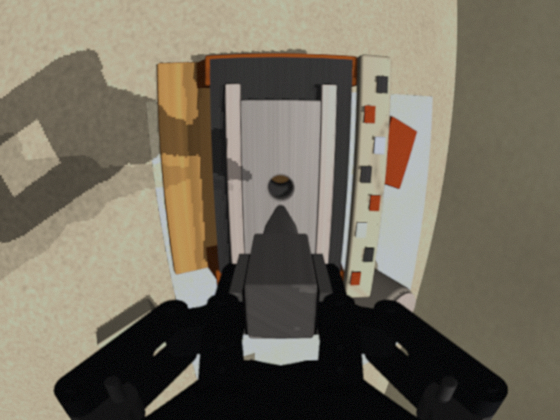

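Run:
```python
from goto import *
c=load('w2'); im=c['color'].astype(int); 
psi=np.radians(4); n=np.array([-.5*np.cos(psi),-.5*np.sin(psi),.866]);Y=np.array([-np.sin(psi),np.cos(psi),0]);X=np.cross(Y,n)
hole=np.array([530.7,216.5,115])
g=im[168:205,262:300]; br=(g[...,0]-g[...,2]); gray=g.mean(2)
vs,us=np.nonzero(gray<90); print('hole px',us.mean()+262,vs.mean()+168,us.min()+262,us.max()+262,vs.min()+168,vs.max()+168)
bm=(br>25); v2,u2=np.nonzero(bm); print('brown',u2.mean()+262,v2.mean()+168,u2.min()+262,u2.max()+262,v2.min()+168,v2.max()+168,len(u2))
th=np.linspace(0,2*np.pi,90)
def poly(h,off,dep): return np.array([proj(c,h+12*np.cos(t)*X+(off+12*np.sin(t))*Y-dep*n,1) for t in th])
p=poly(hole,0,0);print('pred hole',p.mean(0),p.min(0),p.max(0))
for off in(-12,-10.5,-9,0,9,10.5,12):
    m=np.ones((370*1,380),np.uint8)
    for o,d in((0,0),(0,10),(off,10),(off,22)):
        q=(poly(hole,o,d)-[262,168])*10; k=np.zeros_like(m); cv2.fillPoly(k,[q.astype(np.int32)],1); m&=k
    v,u=np.nonzero(m); print(off,len(u)/100, (u.mean()/10+262,v.mean()/10+168,v.min()/10+168,v.max()/10+168) if len(u) else '')
cv2.imwrite('pics/hole.png',cv2.resize(im[160:215,250:310].astype(np.uint8)[:,:,::-1],None,fx=9,fy=9,interpolation=cv2.INTER_CUBIC))
```

```text
hole px 280.501953125 186.982421875 268 293 175 199
brown 279.9583333333333 178.59375 272 288 175 182 96
pred hole [282.28494855 188.30135911] [269.26170517 175.85152114] [295.02536888 200.60638569]
-12 183.51 (np.float64(282.0748297095526), np.float64(191.3941202114326), np.float64(185.4), np.float64(197.3))
-10.5 216.88 (np.float64(282.0739902250092), np.float64(190.63577554407968), np.float64(183.9), np.float64(197.3))
-9 251.33 (np.float64(282.07363227629014), np.float64(189.87867743604028), np.float64(182.4), np.float64(197.3))
0 321.97 (np.float64(282.0786035966084), np.float64(184.6828120632357), np.float64(175.8), np.float64(193.7))
9 130.08 (np.float64(282.092327798278), np.float64(180.4191574415744), np.float64(175.8), np.float64(185.1))
10.5 102.46 (np.float64(282.10150302557093), np.float64(179.70579738434512), np.float64(175.8), np.float64(183.7))
12 76.22 (np.float64(282.0965888218315), np.float64(178.979441091577), np.float64(175.8), np.float64(182.2))
```

View pics/hole.png

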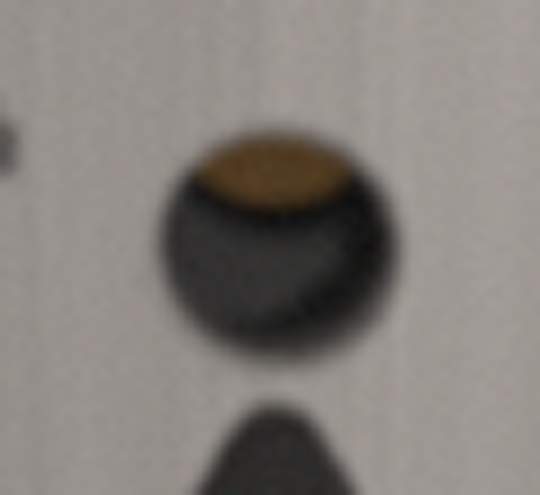

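```bash
cat > cov.py <<'E'
from goto import *
psi=np.radians(4); n=np.array([-.5*np.cos(psi),-.5*np.sin(psi),.866]);Y=np.array([-np.sin(psi),np.cos(psi),0]);X=np.cross(Y,n)
Rt=np.c_[-n,Y,X]
E
python3 - <<'E'
from cov import *
c=load('w2'); o=get_obs(); P=o['position'];R=o['tool_rot']
for L in(85.7,82,88):
    t=P+L*R[:,0]; print(L,'tip far edge',proj(c,t+4*R[:,1],1),'left/right',proj(c,t-4*R[:,2],1),proj(c,t+4*R[:,2],1))
g=c['color'].mean(2)
for v in range(202,216): 
    u=np.nonzero(g[v,265:300]<75)[0]+265; print(v,u.min() if len(u) else '',u.max() if len(u) else '')
h=np.array([530.7,216.5,115])
for k in range(5):
    e=np.array([280.5,187])-(proj(c,h,1)+[0,0]); h=h+X*e[0]*.95-Y*e[1]*.95
    h=h+n*(115-h[2])/n[2]
print('hole raw est',h,proj(c,h,1))
rel(h,Rt)
E
```

```text
85.7 tip far edge [282.95227382 206.2731129 ] left/right [277.59205802 211.30865686] [288.27331758 211.32459418]
82 tip far edge [282.97931085 207.93004797] left/right [277.54105456 213.02921463] [288.37721822 213.04515856]
88 tip far edge [282.9358355  205.26700309] left/right [277.62305971 210.26364233] [288.21014333 210.27956912]
202  
203  
204  
205  
206 278 283
207 277 283
208 276 284
209 275 285
210 275 285
211 274 286
212 274 287
213 273 287
214 272 288
215 272 288
hole raw est [528.83254401 217.94016048 115.        ] [280.49999997 187.00000011]
shift cm [14.71  0.15 -0.19] turn [-0.03 -0.12  0.01] (shift after turn [14.71  0.15 -0.22])
TCP [457.5 211.4 243.5] F [ 0.3 -0.9 -4. ] M [-0.09  0.55 -0.01] gap 27.3 t 6.85
```

```bash
python3 -m handwheel '[[[2.5,0.3,0],[0,0,0],1],[[2.5,0.35,0],[0,0,0],1],[[0.6,0,0],[0,0,0],1],[[0,0,0],[0,0,0],1]]'
python3 -m handwheel '[[[1,0,0],[0,0,0],1],[[0,0,0],[0,0,0],1]]'
python3 -m handwheel '[[[0.5,0,0],[0,0,0],1],[[0.5,0,0],[0,0,0],1],[[0,0,0],[0,0,0],1]]'
python3 -c "
from cov import *
rel([528.8,217.9,115],Rt); snap('wrist','w3.png')"
```

```text
t: 7.25
position: [485.3, 219.4, 193.9]
tool_rot: [[0.496, -0.068, 0.866], [0.033, 0.998, 0.06], [-0.868, -0.001, 0.497]]
force: [0.3, 0.0, -3.4]
finger_gap: 27.3
t: 7.45
position: [490.1, 219.9, 185.9]
tool_rot: [[0.498, -0.069, 0.864], [0.034, 0.998, 0.06], [-0.866, -0.0, 0.499]]
force: [0.0, 0.5, -4.4]
finger_gap: 27.2
t: 7.75
position: [494.7, 220.2, 176.7]
tool_rot: [[0.498, -0.069, 0.864], [0.034, 0.998, 0.06], [-0.867, -0.0, 0.499]]
force: [0.0, -0.0, -5.3]
finger_gap: 26.8
shift cm [ 7.04 -0.46 -0.15] turn [-0.03 -0.06  0.05] (shift after turn [ 7.04 -0.47 -0.16])
TCP [494.7 220.2 176.7] F [ 0.  -0.  -5.3] M [-0.3   0.67 -0.14] gap 26.8 t 7.75
```

View pics/w3.png

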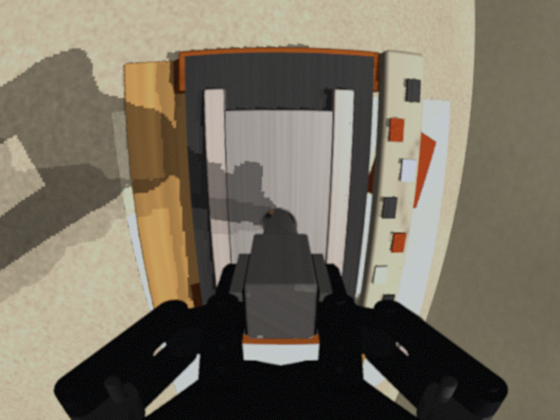

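```bash
python3 -m handwheel '[[[0.4,0.08,-0.1],[0,0,0],1],[[0.4,0.08,0],[0,0,0],1],[[0,0,0],[0,0,0],1]]'
python3 -m handwheel '[[[0.4,0.07,0],[0,0,0],1],[[0.4,0.07,0],[0,0,0],1],[[0,0,0],[0,0,0],1]]'
python3 -m handwheel '[[[0.4,0.07,0],[0,0,0],1],[[0.4,0.07,0],[0,0,0],1],[[0,0,0],[0,0,0],1]]'
python3 -c "
from cov import *
rel([528.8,217.9,115],Rt); o=get_obs(); print(Rt.T@o['force'])"
```

```text
t: 8.1
position: [497.9, 222.2, 169.4]
tool_rot: [[0.498, -0.069, 0.864], [0.034, 0.998, 0.06], [-0.866, -0.0, 0.5]]
force: [0.8, -2.5, -4.9]
finger_gap: 27.1
t: 8.4
position: [501.8, 224.0, 162.4]
tool_rot: [[0.498, -0.069, 0.864], [0.035, 0.998, 0.06], [-0.866, 0.0, 0.499]]
force: [0.6, -2.0, -5.5]
finger_gap: 27.1
t: 8.7
position: [505.6, 225.7, 155.4]
tool_rot: [[0.498, -0.069, 0.864], [0.035, 0.998, 0.06], [-0.866, 0.0, 0.499]]
force: [-0.9, -1.6, -4.9]
finger_gap: 27.0
shift cm [ 4.63 -0.94 -0.06] turn [-0.03 -0.05  0.01] (shift after turn [ 4.63 -0.94 -0.06])
TCP [505.6 225.7 155.4] F [-0.9 -1.6 -4.9] M [-0.42  0.7  -0.22] gap 27.0 t 8.7
[ 3.73941494 -1.55111704 -3.36318196]
```

```bash
python3 -m handwheel '[[[0.4,0.04,0],[0,0,0],1],[[0.4,0.04,0],[0,0,0],1],[[0,0,0],[0,0,0],1]]'
python3 -m handwheel '[[[0.4,0,0],[0,0,0],1],[[0.4,0,0],[0,0,0],1],[[0,0,0],[0,0,0],1]]'
python3 -m handwheel '[[[0.4,0,0],[0,0,0],1],[[0.4,0,0],[0,0,0],1],[[0,0,0],[0,0,0],1]]'
python3 -c "
from cov import *
rel([528.8,217.9,115],Rt); o=get_obs(); print(Rt.T@o['force'])"
```

```text
t: 9.0
position: [509.6, 226.7, 148.5]
tool_rot: [[0.498, -0.069, 0.864], [0.035, 0.998, 0.06], [-0.866, -0.0, 0.499]]
force: [-0.4, -2.3, -6.2]
finger_gap: 27.4
t: 9.3
position: [513.6, 227.0, 141.6]
tool_rot: [[0.498, -0.069, 0.864], [0.035, 0.998, 0.06], [-0.866, 0.0, 0.5]]
force: [-0.3, -2.9, -6.1]
finger_gap: 27.2
t: 9.6
position: [517.6, 227.2, 134.8]
tool_rot: [[0.498, -0.069, 0.864], [0.034, 0.998, 0.06], [-0.866, -0.0, 0.5]]
force: [-0.5, -2.1, -6.3]
finger_gap: 27.2
shift cm [ 2.24 -1.01 -0.08] turn [-0.03 -0.03  0.02] (shift after turn [ 2.24 -1.01 -0.08])
TCP [517.6 227.2 134.8] F [-0.5 -2.1 -6.3] M [-0.46  0.82 -0.26] gap 27.2 t 9.6
[ 5.11012613 -2.04622299 -3.65726154]
```

```bash
python3 -m handwheel '[[[0.4,0,0],[0,0,0],1],[[0.4,0,0],[0,0,0],1],[[0,0,0],[0,0,0],1]]'
python3 -m handwheel '[[[0.2,0,0],[0,0,0],1],[[0,0,0],[0,0,0],1]]'
python3 -m handwheel '[[[0.2,0,0],[0,0,0],1],[[0,0,0],[0,0,0],1]]'
python3 -c "
from cov import *
rel([528.8,217.9,115],Rt); o=get_obs(); print(Rt.T@o['force'])"
```

```text
t: 9.9
position: [521.5, 227.4, 128.0]
tool_rot: [[0.498, -0.069, 0.864], [0.034, 0.998, 0.06], [-0.866, -0.0, 0.5]]
force: [-0.1, -2.2, -5.3]
finger_gap: 27.2
t: 10.1
position: [522.5, 227.4, 126.5]
tool_rot: [[0.498, -0.069, 0.864], [0.034, 0.998, 0.06], [-0.866, -0.0, 0.5]]
force: [-1.1, -3.5, -7.2]
finger_gap: 27.3
t: 10.3
position: [523.4, 227.5, 125.0]
tool_rot: [[0.498, -0.069, 0.864], [0.034, 0.998, 0.06], [-0.866, -0.0, 0.5]]
force: [-2.7, -5.1, -5.2]
finger_gap: 27.1
shift cm [ 1.1  -0.99 -0.09] turn [-0.03 -0.03  0.04] (shift after turn [ 1.1  -0.99 -0.09])
TCP [523.4 227.5 125. ] F [-2.7 -5.1 -5.2] M [-0.77  1.08 -0.39] gap 27.1 t 10.3
[ 2.96697631 -4.93482379 -5.1965092 ]
```

```bash
python3 -m handwheel '[[[0.2,0,0],[0,0,0],1],[[0,0,0],[0,0,0],1]]'
python3 -m handwheel '[[[0.2,0,0],[0,0,0],1],[[0,0,0],[0,0,0],1]]'
python3 -c "
from cov import *
rel([528.8,217.9,115],Rt); o=get_obs(); print(Rt.T@o['force']); snap('side','s2.png')
b=cv2.imread('pics/s2.png'); cv2.imwrite('pics/s2c.png',cv2.resize(b[60:210,160:310],(600,600),interpolation=cv2.INTER_CUBIC))"
```

```text
t: 10.5
position: [523.6, 227.5, 124.9]
tool_rot: [[0.497, -0.068, 0.865], [0.034, 0.998, 0.06], [-0.867, -0.001, 0.498]]
force: [-25.0, -10.8, 13.5]
finger_gap: 27.4
t: 10.7
position: [523.7, 227.6, 124.8]
tool_rot: [[0.496, -0.068, 0.865], [0.033, 0.998, 0.06], [-0.868, -0.001, 0.497]]
force: [-48.9, -16.6, 32.1]
finger_gap: 27.4
shift cm [ 1.07 -1.01 -0.1 ] turn [-0.05 -0.17  0.09] (shift after turn [ 1.07 -1.01 -0.11])
TCP [523.7 227.6 124.8] F [-48.9 -16.6  32.1] M [-2.26  4.72 -0.97] gap 27.4 t 10.7
[-52.8037693  -13.10806164 -27.22283943]
```

View pics/s2c.png

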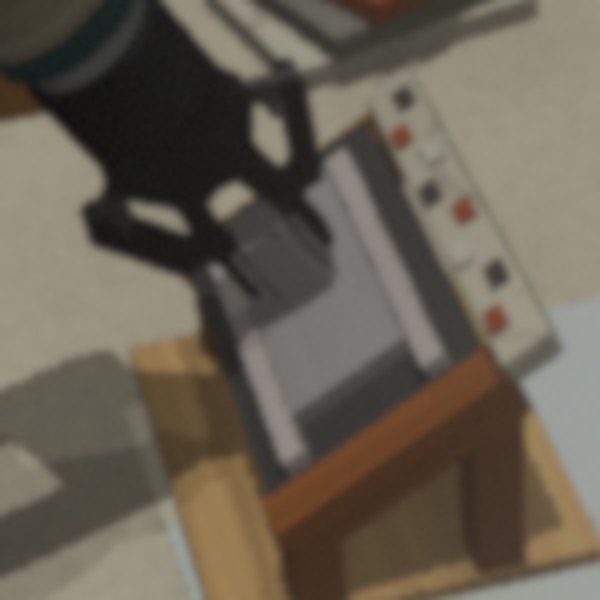

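```bash
python3 -m handwheel '[[[-0.4,0,0],[0,0,0],1],[[0,0,0],[0,0,0],1]]'
python3 -m handwheel '[[[-1,0,0],[0,0,0],1],[[-1,0,0],[0,0,0],1],[[-1,0,0],[0,0,0],1],[[-1,0,0],[0,0,0],1],[[-1,0,0],[0,0,0],1]]'
python3 -m handwheel '[[[-1.5,0,0],[0,0,0],1],[[-2,0,0],[0,0,0],1],[[-2.5,0,0],[0,0,0],1],[[-2.5,0,0],[0,0,0],1],[[0,0,0],[0,0,0],1]]'
python3 -c "
from cov import *
rel([528.8,217.9,115],Rt); c=snap('wrist','w4.png'); h=np.array([529,228,115.5]); print(proj(c,h,1))
b=cv2.imread('pics/w4.png'); cv2.imwrite('pics/w4c.png',cv2.resize(b[140:240,220:340],(600,500),interpolation=cv2.INTER_CUBIC))"
```

```text
t: 10.95
position: [523.1, 227.5, 125.6]
tool_rot: [[0.499, -0.069, 0.864], [0.034, 0.998, 0.06], [-0.866, -0.0, 0.5]]
force: [-4.2, -5.3, -3.7]
finger_gap: 27.1
t: 11.45
position: [498.6, 226.5, 170.3]
tool_rot: [[0.501, -0.07, 0.863], [0.036, 0.998, 0.06], [-0.865, 0.001, 0.502]]
force: [-0.5, 0.7, -4.0]
finger_gap: 27.1
t: 11.95
position: [456.6, 224.0, 247.3]
tool_rot: [[0.506, -0.07, 0.86], [0.039, 0.998, 0.059], [-0.862, 0.004, 0.507]]
force: [0.8, 0.3, -3.2]
finger_gap: 26.8
shift cm [15.03 -1.17 -0.54] turn [-0.08  0.47 -0.21] (shift after turn [15.04 -1.12 -0.42])
TCP [456.6 224.  247.3] F [ 0.8  0.3 -3.2] M [-0.03  0.56  0.04] gap 26.8 t 11.95
[276.35030926 189.25861057]
```

View pics/w4c.png

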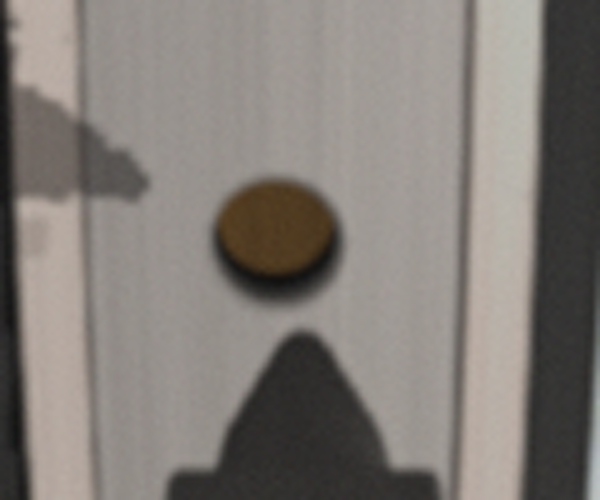

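```bash
python3 -m handwheel '[[[0,0,0],[0,7.5,0],1],[[0,0,0],[0,7.5,0],1],[[0,0,0],[0,7.5,0],1],[[0,0,0],[0,7.5,0],1],[[0,0,0],[8,0,0],1]]'
python3 -m handwheel '[[[0,0,0],[8,0,0],1],[[0,0,0],[8,0,0],1],[[0,0,0],[0,0,0],1],[[0,0,0],[0,0,0],1]]'
python3 -c "
from cov import *
rel([529.3,-160.8,245],down(-20))"
```

```text
t: 12.5
position: [458.0, 222.5, 238.6]
tool_rot: [[-0.007, 0.074, 0.997], [-0.002, 0.997, -0.074], [-1.0, -0.002, -0.007]]
force: [-0.1, -1.0, -4.7]
finger_gap: 27.0
t: 12.9
position: [456.4, 222.9, 241.0]
tool_rot: [[-0.001, 0.339, 0.941], [-0.0, 0.941, -0.339], [-1.0, -0.001, -0.0]]
force: [-0.1, -0.2, -3.6]
finger_gap: 27.3
shift cm [ -0.39 -33.62  19.88] turn [ 0.17 -0.03  0.03] (shift after turn [ -0.4  -33.57  19.98])
TCP [456.4 222.9 241. ] F [-0.1 -0.2 -3.6] M [-0.01  0.06 -0.01] gap 27.3 t 12.9
```

```bash
python3 -m handwheel '[[[-0.2,-3.36,1.99],[0,0,0],1],[[-0.2,-3.36,1.99],[0,0,0],1],[[0,-3.36,1.99],[0,0,0],1],[[0,-3.36,1.99],[0,0,0],1],[[0,-3.36,1.99],[0,0,0],1]]'
python3 -m handwheel '[[[0,-3.36,1.99],[0,0,0],1],[[0,-3.36,1.99],[0,0,0],1],[[0,-3.36,1.99],[0,0,0],1],[[0,-3.36,1.99],[0,0,0],1],[[0,-3.36,1.99],[0,0,0],1]]'
python3 -m handwheel '[[[3,0,0],[0,0,0],1],[[3,0,0],[0,0,0],1],[[0,0,0],[0,0,0],1],[[0,0,0],[0,0,0],1]]'
python3 -c "
from cov import *
rel([529.3,-160.8,95.7],down(-20))"
```

```text
t: 13.4
position: [492.3, 29.5, 245.7]
tool_rot: [[0.001, 0.339, 0.941], [0.0, 0.941, -0.339], [-1.0, 0.0, 0.001]]
force: [0.3, 0.9, -4.4]
finger_gap: 27.2
t: 13.9
position: [528.1, -162.5, 245.5]
tool_rot: [[0.0, 0.34, 0.941], [0.0, 0.941, -0.34], [-1.0, 0.0, 0.0]]
force: [0.9, 1.7, -3.6]
finger_gap: 27.2
t: 14.3
position: [528.0, -160.8, 186.1]
tool_rot: [[-0.001, 0.341, 0.94], [0.0, 0.94, -0.341], [-1.0, 0.0, -0.001]]
force: [-0.5, -0.6, -2.3]
finger_gap: 27.4
shift cm [9.04 0.04 0.13] turn [ 0.07 -0.04 -0.  ] (shift after turn [9.04 0.04 0.13])
TCP [ 528.  -160.8  186.1] F [-0.5 -0.6 -2.3] M [ 0.02 -0.02 -0.03] gap 27.4 t 14.3
```

```bash
python3 -m handwheel '[[[0.8,0,0.1],[0,0,0],1],[[1,0,0],[0,0,0],1],[[1,0,0],[0,0,0],1],[[0,0,0],[0,0,0],1]]'
python3 -m handwheel '[[[1,0,0],[0,0,0],1],[[1,0,0],[0,0,0],1],[[1,0,0],[0,0,0],1],[[0,0,0],[0,0,0],1]]'
python3 -m handwheel '[[[1,0,0],[0,0,0],1],[[0.8,0,0],[0,0,0],1],[[0,0,0],[0,0,0],1],[[0,0,0],[0,0,0],1]]'
```

```text
t: 14.7
position: [528.1, -160.8, 155.9]
tool_rot: [[-0.003, 0.342, 0.94], [0.001, 0.94, -0.342], [-1.0, 0.0, -0.003]]
force: [-0.6, -0.5, -5.4]
finger_gap: 27.5
t: 15.1
position: [528.0, -160.8, 125.6]
tool_rot: [[-0.003, 0.343, 0.939], [0.001, 0.939, -0.343], [-1.0, 0.0, -0.004]]
force: [-0.5, 0.4, -4.5]
finger_gap: 27.0
t: 15.5
position: [528.9, -161.2, 109.8]
tool_rot: [[-0.0, 0.343, 0.939], [0.0, 0.939, -0.343], [-1.0, 0.0, -0.0]]
force: [-0.4, -0.6, -4.6]
finger_gap: 27.1
```

```bash
python3 -m handwheel '[[[0.7,0,0],[0,0,0],1],[[0.5,0,0],[0,0,0],1],[[0,0,0],[0,0,0],1],[[0,0,0],[0,0,0],1]]'
python3 -m handwheel '[[[0.2,0,0],[0,0,0],1],[[0.1,0,0],[0,0,0],1],[[0,0,0],[0,0,0],1]]'
```

```text
t: 15.9
position: [528.9, -161.2, 97.7]
tool_rot: [[-0.0, 0.343, 0.939], [0.0, 0.939, -0.343], [-1.0, 0.0, -0.0]]
force: [0.7, 0.1, -3.8]
finger_gap: 27.6
t: 16.2
position: [529.3, -161.3, 95.9]
tool_rot: [[0.001, 0.343, 0.939], [-0.0, 0.939, -0.343], [-1.0, 0.0, 0.001]]
force: [-2.0, 0.8, 3.5]
finger_gap: 27.4
```

```bash
python3 -m handwheel '[[[0,0,0],[0,0,0],0.6],[[0,0,0],[0,0,0],0.3],[[0,0,0],[0,0,0],0.2],[[0,0,0],[0,0,0],0.2],[[-2,0,0],[0,0,0],0.2]]'
python3 -m handwheel '[[[-4,0,0],[0,0,0],0.2],[[-4,0,0],[0,0,0],0.2],[[0,0,0],[-7.6,0,0],0.2],[[0,0,0],[-7.6,0,0],0.2],[[0,0,0],[-7.6,0,0],0.2]]'
python3 -m handwheel '[[[0,-4.4,0.1],[0,0,0],0.2],[[0,-4.3,0.1],[0,0,0],0.2],[[0,0,0],[0,0,0],0.2],[[0,0,0],[0,0,0],0.2]]'
python3 -c "
from cov import *
rel([531.3,-248.3,89],down(2.8)); c=snap('wrist','w5.png'); print(proj(c,[531.3,-248.3,115],1),proj(c,[529,-160.8,135],1))
b=cv2.imread('pics/w5.png'); cv2.imwrite('pics/w5c.png',cv2.resize(b[60:360,160:400],(640,800),interpolation=cv2.INTER_CUBIC)[:600])"
```

```text
t: 16.7
position: [527.4, -160.6, 112.2]
tool_rot: [[-0.005, 0.343, 0.939], [0.002, 0.939, -0.343], [-1.0, 0.0, -0.006]]
force: [-0.7, -0.9, -0.2]
finger_gap: 68.6
t: 17.2
position: [529.1, -161.2, 195.3]
tool_rot: [[0.001, -0.054, 0.999], [-0.0, 0.999, 0.054], [-1.0, -0.0, 0.001]]
force: [-0.7, 1.0, 0.5]
finger_gap: 68.0
t: 17.6
position: [535.0, -248.6, 194.5]
tool_rot: [[-0.0, -0.047, 0.999], [0.001, 0.999, 0.047], [-1.0, 0.001, -0.0]]
force: [-0.7, -0.4, -0.0]
finger_gap: 68.3
shift cm [10.55  0.03 -0.36] turn [-0.12 -0.03 -0.04] (shift after turn [10.55  0.04 -0.36])
TCP [ 535.  -248.6  194.5] F [-0.7 -0.4 -0. ] M [ 0.06  0.04 -0.  ] gap 68.3 t 17.6
[276.67435356 213.63780155] [278.94049794  90.40510697]
```

View pics/w5c.png

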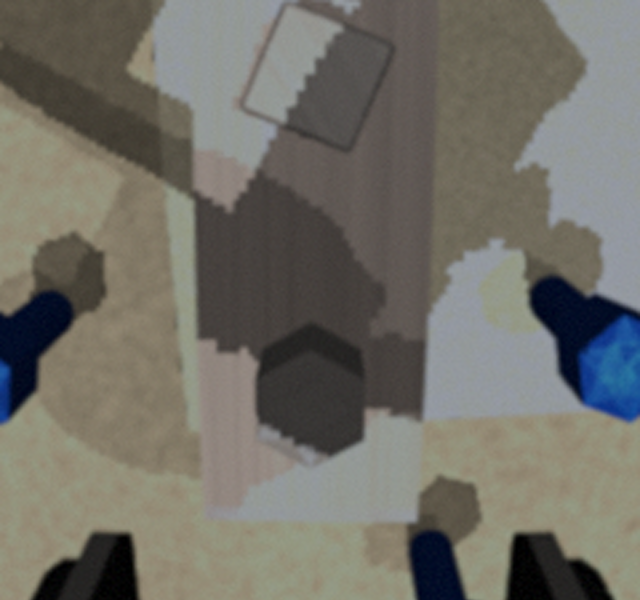

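```bash
python3 -c "
from h import *
c=load('top0')
for p in((380,189),(442,211),(389,298)): print(atz(c,*p,95))
w=load('w5'); print(atz(w,276.6,211.5,115,1))"
```

```text
[ 624.30429033 -235.31891497   95.        ]
[ 585.49628984 -349.31792444   95.        ]
[ 424.71075172 -249.92921157   95.        ]
[ 531.17340062 -246.64050913  115.        ]
```

```bash
python3 -m handwheel '[[[0,0.1,-0.37],[0,0,0],0.2],[[3.5,0,0],[0,0,0],0.2],[[3.5,0,0],[0,0,0],0.2],[[3.5,0,0],[0,0,0],0.2],[[0,0,0],[0,0,0],0.2]]' 60
python3 -m handwheel '[[[0,0,0],[0,0,0],0.6],[[0,0,0],[0,0,0],1],[[0,0,0],[0,0,0],1],[[0,0,0],[0,0,0],1],[[0,0,0],[0,0,0],1]]' 80
python3 -m handwheel '[[[0,0,0],[0,0,0],1],[[0,0,0],[0,0,0],1]]'
```

```text
t: 18.15
position: [528.6, -244.6, 84.6]
tool_rot: [[-0.009, -0.05, 0.999], [0.005, 0.999, 0.05], [-1.0, 0.005, -0.008]]
force: [-0.7, 1.0, 0.5]
finger_gap: 68.1
t: 18.65
position: [532.8, -247.7, 93.1]
tool_rot: [[0.005, -0.048, 0.999], [-0.002, 0.999, 0.048], [-1.0, -0.002, 0.004]]
force: [-0.5, 0.8, 7.7]
finger_gap: 28.3
t: 18.85
position: [532.8, -247.7, 93.1]
tool_rot: [[0.005, -0.048, 0.999], [-0.002, 0.999, 0.048], [-1.0, -0.002, 0.004]]
force: [0.1, 0.3, 7.1]
finger_gap: 28.2
```

```bash
python3 -m handwheel '[[[0,0,0],[0,0,0],0.5],[[0,0,0],[0,0,0],0.4],[[0,0,0],[0,0,0],0.4],[[0,0,0],[0,0,0],0.4],[[0,0,0],[0,0,0],0.4]]'
python3 -m handwheel '[[[0.3,0,0],[0,0,0],0.4],[[0,0,0],[0,0,0],0.4],[[0,0,0],[0,0,0],0.4]]'
python3 -c "
from cov import *
rel([531.3,-247.5,87.5],down(2.8))"
```

```text
t: 19.35
position: [531.3, -247.1, 89.8]
tool_rot: [[-0.0, -0.048, 0.999], [0.0, 0.999, 0.048], [-1.0, 0.0, -0.0]]
force: [-0.5, 0.0, 0.3]
finger_gap: 51.0
t: 19.65
position: [531.3, -247.1, 86.6]
tool_rot: [[-0.0, -0.048, 0.999], [0.0, 0.999, 0.048], [-1.0, 0.0, -0.0]]
force: [-0.1, 0.8, -0.3]
finger_gap: 51.2
shift cm [-0.09 -0.04 -0.  ] turn [-0.03 -0.02 -0.02] (shift after turn [-0.09 -0.04 -0.  ])
TCP [ 531.3 -247.1   86.6] F [-0.1  0.8 -0.3] M [-0.03 -0.02 -0.02] gap 51.2 t 19.65
```

```bash
python3 -m handwheel '[[[0,0,0],[0,0,0],0.6],[[0,0,0],[0,0,0],1],[[0,0,0],[0,0,0],1],[[0,0,0],[0,0,0],1],[[0,0,0],[0,0,0],1]]' 60
python3 -c "
from cov import *
rel([531.3,-247.5,87.5],down(2.8)); print(get_obs()['joint_pos'].round(2)); w=snap('wrist','w6.png')"
```

```text
t: 20.15
position: [531.6, -247.2, 87.2]
tool_rot: [[0.001, -0.048, 0.999], [-0.0, 0.999, 0.048], [-1.0, -0.0, 0.001]]
force: [0.9, 0.2, 2.4]
finger_gap: 29.0
shift cm [-0.03 -0.03 -0.03] turn [-0.03  0.04  0.01] (shift after turn [-0.03 -0.03 -0.03])
TCP [ 531.6 -247.2   87.2] F [0.9 0.2 2.4] M [ 0.01 -0.02  0.  ] gap 29.0 t 20.15
[-0.5   0.31  1.4   0.    1.43 -0.55]
```

```bash
python3 -m handwheel '[[[-2,0,0],[0,0,0],1],[[-4,0,0],[0,0,0],1],[[-5,0,0],[0,0,0],1],[[-5,0,0],[0,0,0],1],[[0,0,0],[0,0,0],1]]' 80
python3 -c "
from cov import *
rel([463,223,247],down(2.8))"
python3 -m handwheel '[[[0,3.94,-0.38],[0,0,0],1],[[0,3.94,-0.38],[0,0,0],1],[[0,3.94,-0.38],[0,0,0],1],[[0,3.94,-0.38],[0,0,0],1],[[0,3.94,-0.38],[0,0,0],1]]'
python3 -m handwheel '[[[0,3.94,-0.38],[0,0,0],1],[[0,3.94,-0.38],[0,0,0],1],[[0,3.94,-0.38],[0,0,0],1],[[0,3.94,-0.38],[0,0,0],1],[[0,3.94,-0.38],[0,0,0],1]]'
python3 -m handwheel '[[[0,3.94,-0.38],[0,0,0],1],[[0,3.94,-0.38],[0,0,0],1],[[0,0,0],[0,-7.5,0],1],[[0,0,0],[0,-7.5,0],1],[[0,0,0],[0,-7.5,0],1]]'
python3 -m handwheel '[[[0,0,0],[0,-7.5,0],1],[[0,0,0],[0,0,0],1],[[0,0,0],[0,0,0],1]]'
python3 -c "
from cov import *
print(get_obs()['tool_rot'].round(3))
h=np.array([528.7,227.9,115.7]); rel(h+112*n,Rt)"
```

```text
t: 20.7
position: [533.3, -248.2, 255.4]
tool_rot: [[0.012, -0.048, 0.999], [-0.006, 0.999, 0.048], [-1.0, -0.007, 0.011]]
force: [0.6, -0.5, -2.3]
finger_gap: 28.6
shift cm [ 0.46 47.4  -4.75] turn [-0.04  0.65  0.39] (shift after turn [ 0.84 47.4  -4.72])
TCP [ 533.3 -248.2  255.4] F [ 0.6 -0.5 -2.3] M [0.   0.   0.02] gap 28.6 t 20.7
t: 21.2
position: [501.9, -49.8, 245.1]
tool_rot: [[-0.003, -0.048, 0.999], [0.001, 0.999, 0.048], [-1.0, 0.001, -0.003]]
force: [0.6, 0.4, -2.3]
finger_gap: 28.6
t: 21.7
position: [473.4, 146.0, 245.3]
tool_rot: [[-0.002, -0.048, 0.999], [-0.001, 0.999, 0.048], [-1.0, -0.0, -0.002]]
force: [0.3, 0.5, -2.2]
finger_gap: 28.7
t: 22.2
position: [462.7, 223.1, 245.2]
tool_rot: [[0.385, -0.049, 0.922], [0.018, 0.999, 0.046], [-0.923, -0.001, 0.385]]
force: [-0.5, -0.4, -1.7]
finger_gap: 28.8
t: 22.5
position: [462.4, 222.9, 246.0]
tool_rot: [[0.496, -0.049, 0.867], [0.024, 0.999, 0.043], [-0.868, -0.001, 0.497]]
force: [0.2, 0.1, -1.0]
finger_gap: 29.0
[[ 0.496 -0.049  0.867]
 [ 0.024  0.999  0.043]
 [-0.868 -0.001  0.497]]
shift cm [ 3.41  0.06 -0.74] turn [-1.03 -0.22  0.62] (shift after turn [ 3.41  0.04 -0.75])
TCP [462.4 222.9 246. ] F [ 0.2  0.1 -1. ] M [-0.05  0.42 -0.03] gap 29.0 t 22.5
```

Align, approach with the tip about 15 mm above the face, and take one look.

```bash
python3 -m handwheel '[[[0,0,0],[-1,-0.2,0.6],1],[[2,0.04,-0.4],[0,0,0],1],[[2,0,-0.35],[0,0,0],1],[[1.9,0,0],[0,0,0],1],[[0,0,0],[0,0,0],1]]'
python3 -m handwheel '[[[0,0,0],[0,0,0],1],[[0,0,0],[0,0,0],1]]'
python3 -c "
from cov import *
h=np.array([528.7,227.9,115.7]); rel(h,Rt); c=snap('wrist','w7.png'); print(proj(c,h,1))
b=cv2.imread('pics/w7.png'); cv2.imwrite('pics/w7c.png',cv2.resize(b[150:270,210:350],(700,600),interpolation=cv2.INTER_CUBIC))"
```

```text
t: 23.0
position: [486.5, 224.1, 189.4]
tool_rot: [[0.497, -0.068, 0.865], [0.032, 0.998, 0.059], [-0.867, -0.002, 0.498]]
force: [-0.2, -0.6, -2.8]
finger_gap: 28.7
t: 23.2
position: [486.8, 225.1, 193.8]
tool_rot: [[0.503, -0.068, 0.862], [0.035, 0.998, 0.058], [-0.863, 0.001, 0.504]]
force: [0.8, -0.9, -2.7]
finger_gap: 28.6
shift cm [ 8.86 -0.01 -0.31] turn [-0.1   0.29 -0.02] (shift after turn [ 8.86 -0.01 -0.26])
TCP [486.8 225.1 193.8] F [ 0.8 -0.9 -2.7] M [ 0.01  0.47 -0.02] gap 28.6 t 23.2
[277.0511566  210.01210479]
```

View pics/w7c.png

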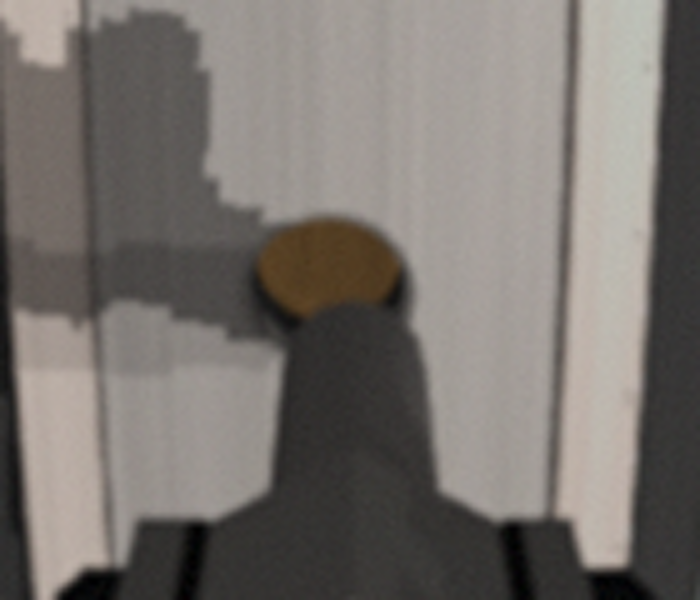

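```bash
python3 -m handwheel '[[[0,0,-0.15],[0,0,0],1],[[0,0,0],[0,0,0],1],[[0,0,0],[0,0,0],1],[[0,0,0],[0,0,0],1],[[0,0,0],[0,0,0],1]]'
python3 -c "
from cov import *
h=np.array([528.7,227.9,115.7]); rel(h,Rt)
c=snap('wrist','w8.png'); g=c['color'].astype(int)
m=(g[...,0]-g[...,2]>25)[185:225,255:300]; v,u=np.nonzero(m); print('brown',u.min()+255,u.max()+255,v.min()+185,v.max()+185)
gr=g.mean(2)
for v in(222,230,238): u=np.nonzero(gr[v,250:310]<75)[0]+250; print(v,u.min(),u.max())"
```

```text
t: 23.75
position: [484.9, 224.8, 191.5]
tool_rot: [[0.502, -0.069, 0.862], [0.035, 0.998, 0.059], [-0.864, 0.0, 0.503]]
force: [0.0, -0.8, -3.4]
finger_gap: 28.9
shift cm [ 8.76  0.   -0.02] turn [-0.07  0.21  0.01] (shift after turn [ 8.76 -0.    0.02])
TCP [484.9 224.8 191.5] F [ 0.  -0.8 -3.4] M [-0.02  0.47  0.  ] gap 28.9 t 23.75
brown 265 293 194 211
222 267 293
230 266 294
238 265 295
```

```bash
python3 -m handwheel '[[[0.7,0,0],[0,0,0],1],[[0.7,0,0],[0,0,0],1],[[0.7,0,0],[0,0,0],1],[[0.4,0,0],[0,0,0],1],[[0,0,0],[0,0,0],1]]'
python3 -m handwheel '[[[0.4,0,0],[0,0,0],1],[[0.4,0,0],[0,0,0],1],[[0.4,0,0],[0,0,0],1],[[0,0,0],[0,0,0],1]]'
python3 -m handwheel '[[[0.5,0,0],[0,0,0],1],[[0.5,0,0],[0,0,0],1],[[0.4,0,0],[0,0,0],1],[[0,0,0],[0,0,0],1]]'
python3 -c "
from cov import *
h=np.array([528.7,227.9,115.7]); rel(h,Rt)"
```

```text
t: 24.3
position: [497.3, 225.6, 168.7]
tool_rot: [[0.5, -0.068, 0.863], [0.034, 0.998, 0.059], [-0.865, 0.0, 0.502]]
force: [-0.7, 1.0, -2.8]
finger_gap: 28.7
t: 24.7
position: [503.4, 226.0, 158.7]
tool_rot: [[0.501, -0.068, 0.863], [0.035, 0.998, 0.059], [-0.865, 0.0, 0.502]]
force: [-0.1, 1.2, -3.1]
finger_gap: 28.6
t: 25.1
position: [510.5, 226.5, 146.5]
tool_rot: [[0.501, -0.068, 0.863], [0.034, 0.998, 0.059], [-0.865, 0.0, 0.502]]
force: [-0.2, 2.8, -3.4]
finger_gap: 28.9
shift cm [3.58 0.01 0.03] turn [-0.07  0.15  0.03] (shift after turn [3.58 0.01 0.04])
TCP [510.5 226.5 146.5] F [-0.2  2.8 -3.4] M [0.41 0.63 0.23] gap 28.9 t 25.1
```

```bash
python3 -m handwheel '[[[0.5,0.1,0],[0,0,0],1],[[0.5,0,0],[0,0,0],1],[[0.5,0,0],[0,0,0],1],[[0,0,0],[0,0,0],1]]'
python3 -m handwheel '[[[0.5,0,0],[0,0,0],1],[[0.5,0,0],[0,0,0],1],[[0.3,0,0],[0,0,0],1],[[0,0,0],[0,0,0],1]]'
python3 -m handwheel '[[[0.2,0,0],[0,0,0],1],[[0.2,0,0],[0,0,0],1],[[0,0,0],[0,0,0],1]]'
python3 -c "
from cov import *
h=np.array([528.7,227.9,115.7]); rel(h,Rt)"
```

```text
t: 25.5
position: [517.9, 227.7, 133.3]
tool_rot: [[0.501, -0.068, 0.863], [0.034, 0.998, 0.059], [-0.865, -0.0, 0.502]]
force: [0.8, 0.8, -2.5]
finger_gap: 28.8
t: 25.9
position: [524.4, 228.4, 122.4]
tool_rot: [[0.501, -0.068, 0.863], [0.034, 0.998, 0.059], [-0.865, 0.0, 0.502]]
force: [0.6, 0.5, -2.8]
finger_gap: 28.7
t: 26.2
position: [526.5, 228.7, 119.4]
tool_rot: [[0.502, -0.069, 0.862], [0.035, 0.998, 0.059], [-0.864, 0.0, 0.503]]
force: [-0.5, -0.3, -3.2]
finger_gap: 28.5
shift cm [ 0.43 -0.09  0.  ] turn [-0.07  0.19  0.02] (shift after turn [ 0.43 -0.09  0.  ])
TCP [526.5 228.7 119.4] F [-0.5 -0.3 -3.2] M [-0.07  0.43 -0.06] gap 28.5 t 26.2
```

```bash
python3 -m handwheel '[[[0.15,0,0],[0,0,0],1],[[0,0,0],[0,0,0],1]]'
python3 -m handwheel '[[[0.15,0,0],[0,0,0],1],[[0,0,0],[0,0,0],1]]'
python3 -m handwheel '[[[0.1,0,0],[0,0,0],1],[[0,0,0],[0,0,0],1]]'
python3 -c "
from cov import *
h=np.array([528.7,227.9,115.7]); rel(h,Rt)"
```

```text
t: 26.4
position: [527.2, 228.7, 118.3]
tool_rot: [[0.502, -0.069, 0.862], [0.035, 0.998, 0.059], [-0.864, 0.0, 0.503]]
force: [-0.3, -0.7, -2.9]
finger_gap: 28.9
t: 26.6
position: [527.9, 228.9, 117.6]
tool_rot: [[0.502, -0.068, 0.862], [0.035, 0.998, 0.059], [-0.864, 0.0, 0.503]]
force: [-5.0, -0.9, 1.7]
finger_gap: 28.8
t: 26.8
position: [528.0, 229.0, 117.6]
tool_rot: [[0.501, -0.068, 0.863], [0.035, 0.998, 0.059], [-0.865, 0.0, 0.502]]
force: [-17.1, -3.6, 12.4]
finger_gap: 29.1
shift cm [ 0.19 -0.11 -0.04] turn [-0.09  0.16  0.02] (shift after turn [ 0.19 -0.11 -0.04])
TCP [528.  229.  117.6] F [-17.1  -3.6  12.4] M [-0.59  1.85 -0.25] gap 29.1 t 26.8
```

```bash
python3 -m handwheel '[[[-0.05,0,0],[0,0,0],0.8],[[0,0,0],[0,0,0],0.5],[[0,0,0],[0,0,0],0.3],[[0,0,0],[0,0,0],0.2],[[0,0,0],[0,0,0],0.2]]'
python3 -m handwheel '[[[-2,0,0],[0,0,0],0.2],[[-4,0,0],[0,0,0],0.2],[[-4,0,0],[0,0,0],0.2],[[-3,0,0],[0,0,0],0.2],[[-2,0,0],[0,0,0],0.2]]'
python3 -m handwheel '[[[-2,-2,0],[0,0,0],0.2],[[0,-4,0],[0,0,0],0.2],[[0,-4,0],[0,0,0],0.2],[[0,-4,0],[0,0,0],0.2],[[0,0,0],[0,0,0],0.2]]'
python3 - <<'E'
from cov import *
h=np.array([528.7,227.9,115.7]); rel(h,Rt); c=snap('wrist','w9.png'); s=snap('side','s9.png'); snap('top','t9.png')
pw=proj(c,h+30*n,1); print('bolt head top pred wrist',pw,'underside',proj(c,h,1)); print('side pred',proj(s,h+30*n),proj(s,h))
a=cv2.imread('pics/w9.png'); b=cv2.imread('pics/s9.png')
u,v=np.clip(pw.astype(int),[75,75],[485,345])
cv2.imwrite('pics/f9.png',np.vstack([np.hstack([cv2.resize(a[v-75:v+75,u-75:u+75],(400,400),interpolation=2),cv2.resize(b[75:225,170:320],(400,400),interpolation=2)]),
 cv2.resize(b[235:310,210:360],(800,400),interpolation=2)[:200]]))
E
```

```text
t: 27.3
position: [528.4, 228.9, 116.8]
tool_rot: [[0.502, -0.068, 0.862], [0.035, 0.998, 0.059], [-0.864, 0.001, 0.503]]
force: [0.7, -0.1, 0.0]
finger_gap: 68.4
t: 27.8
position: [452.6, 223.8, 249.2]
tool_rot: [[0.505, -0.069, 0.861], [0.037, 0.998, 0.058], [-0.863, 0.002, 0.506]]
force: [1.1, 0.3, 0.6]
finger_gap: 68.2
t: 28.3
position: [452.9, 78.8, 263.9]
tool_rot: [[0.503, -0.061, 0.862], [0.03, 0.998, 0.053], [-0.864, -0.001, 0.504]]
force: [0.2, 1.2, 0.1]
finger_gap: 68.5
shift cm [17.07 14.43 -0.15] turn [-0.4   0.28  0.27] (shift after turn [17.14 14.35  0.03])
TCP [452.9  78.8 263.9] F [0.2 1.2 0.1] M [-0.02  0.25 -0.01] gap 68.5 t 28.3
bolt head top pred wrist [279.53162631  29.13047964] underside [279.4779941   35.34035908]
side pred [229.76271546 121.64969198] [237.79659213 130.47815369]
```

View pics/f9.png

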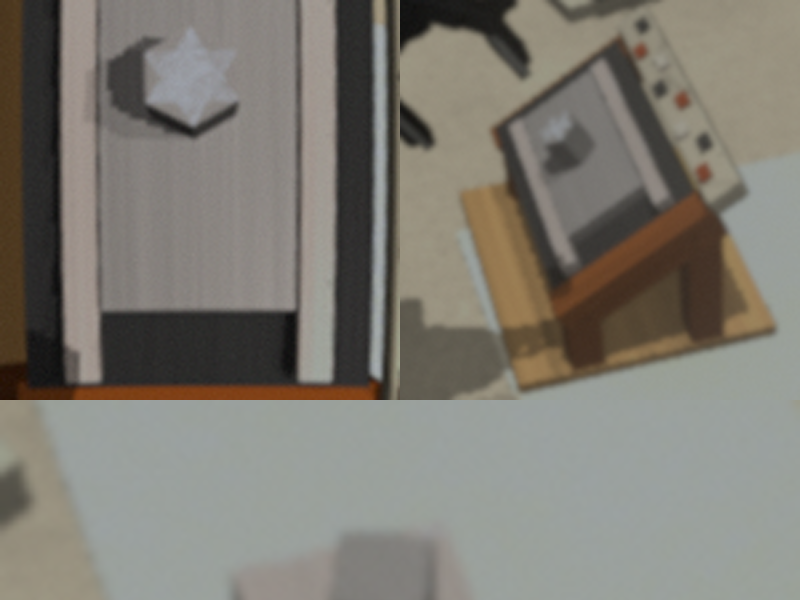

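```bash
python3 - <<'E'
from cov import *
a=load('side0')['color'].astype(int);b=load('s9')['color'].astype(int);t0=load('top0')['color'].astype(int);t1=load('t9')['color'].astype(int)
for nme,x,y,bx in(('offcut s',a,b,(155,230,220,280)),('tub s',a,b,(360,170,420,240)),('hammer s',a,b,(375,235,460,365)),('brick s',a,b,(320,120,370,170)),('blue s',a,b,(215,295,375,415)),('drift s',a,b,(265,255,300,300)),('tub t',t0,t1,(240,80,295,145)),('hammer t',t0,t1,(290,95,415,145)),('brick t',t0,t1,(110,90,180,145)),('offcut t',t0,t1,(220,280,275,345)),('drift t',t0,t1,(325,222,358,255))):
    d=abs(x-y)[bx[1]:bx[3],bx[0]:bx[2]].mean(2); print(nme,round(d.mean(),1),round((d>30).mean(),3))
E
python3 -c "
from cell import hand_in; print(hand_in())"
```

```text
offcut s 9.2 0.037
tub s 6.9 0.0
hammer s 7.6 0.0
brick s 6.3 0.0
blue s 7.8 0.008
drift s 8.0 0.0
tub t 7.2 0.0
hammer t 7.6 0.0
brick t 6.2 0.0
offcut t 7.9 0.0
drift t 9.5 0.006
the job is handed in; nothing more can be done
None
```

The bolt is in both plates with its head on the cover, and the drift is back in its rack socket. I handed the job in at about 28 s of the 69 s allowed.

- **Drift:** I put it in towards +y, because the picture showed the backing hole about 10.7 mm aside on that side. I drove it in until the shoulder stopped hard against the cover. That took about 53 N along the axis and put the tool 10.7 mm from the face, matching the distance measured at the rack. After I took it out, the wrist picture showed clear through both holes.
- **Rack:** I lowered the drift until its shoulder rested on socket_a at the same height as before, then let go. It looks unchanged from the start in both the side and top pictures.
- **Bolt:** My first grip was too high, on the chamfer, showing 28.2 mm for a 30 mm head. I opened, went lower and gripped again at 29.0 mm. It went in until the head stopped on the cover, with about 20 N of pressing force. The tool was then 1.9 mm above the face, against 2.2 mm expected.
- **Last checks:** The final pictures show the head sitting square on the cover, with the gripper open and clear of everything. The tub, hammer, brick and blue bolts match their starting pictures.
- **Disagreement:** The offcut's side view differed in 3.7 % of pixels. The arm's shadow is the likely cause, since the top view of it was unchanged.
- **Pictures:** I viewed 12, two over the budget of 10.

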